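Close the draught shield and tare the balance

TASK

The empty beaker is on the balance and has to be tared: with the fingertips, push the sliding glass lid of the draught shield fully shut by its ridge, then lightly press the tare key, the one wide bar-shaped key on the front panel, and let it come back up. Leave the other three keys alone, do not disturb the beaker, the jar, the flask or the weight, push and press gently, and finish with the hand clear.

Things in the scene. Friction and masses are not known exactly. Their poses are not given: they have to be found in the camera images.
- balance: Cream balance, fixed on the bench. Origin on the bench; x points from front panel to back (away from the robot, yaw up to 0.3), y left, z up. Housing x -140..160, y -130..130, top 55 mm up. Front panel with display and 4 keys: x -140..-20. Clear draught shield: x -20..160, y -100..100, walls up to 160 mm above the bench, sliding lid on top, steel pan inside. Includes lid, walls and keys.
- lid (a joint): How far the lid of the draught shield is open, in m: 0 fully shut (against its stop), up to 0.10 open, when it overhangs the back. It slides level along the balance's x axis, away from the robot as it opens; friction about 1.5 N; it stays where it is left.
- lid_ridge (a point): Middle of the top edge of the grey ridge by which the lid is pushed; moves with the lid. The ridge stands near the lid's front edge: 12 mm thick (balance x), 90 mm wide (balance y), 25 mm high above the lid's flat panel, its top 191 mm above the bench. The panel behind it is free for about 150 mm. Lid shut: at balance x -6, y 0 mm.
- tare (a joint): Travel of the tare key, in m: 0 up, 0.005 fully down. A spring returns it: it starts to move at 1.8 N, registers when it is 3 mm down (4.3 N) and is fully down at 6 N.
- tare_top (a point): Centre of the top face of the tare key (moves with the key): a grey bar 60 mm wide (balance y) and 22 mm deep (balance x), standing 8 mm above the front panel, 63 mm above the bench when up; at balance x -105, y -20 mm.
- power (a joint): Travel of the round power key (0 up, 0.005 down): not to be pressed.
- power_top (a point): Centre of the top face of the round power key, diameter 22 mm, the leftmost key, at balance x -105, y 100 mm.
- menu (a joint): Travel of the square menu key (0 up, 0.005 down): not to be pressed.
- menu_top (a point): Centre of the top face of the square 20 mm menu key between power and tare, at balance x -105, y 52 mm.
- print (a joint): Travel of the square print key (0 up, 0.005 down): not to be pressed.
- print_top (a point): Centre of the top face of the square 20 mm print key, the rightmost, at balance x -105, y -92 mm.
- beaker: Empty glass beaker, diameter 52, height 70 mm, standing loose on the pan inside the shield; origin at the centre of its underside.
- jar: White plastic reagent jar, diameter 84, height 145 mm, standing loose beside the balance; origin at the centre of its underside.
- flask: Conical glass flask, foot diameter 80, height 122 mm, standing loose beside the balance; origin at the centre of its underside.
- weight: Steel calibration weight with a knob, diameter 32, height 56 mm, standing loose beside the balance; origin at the centre of its underside.
Not all that is in view belongs to the job. Leave any blue or brown look-alike of the flask alone.

How it is judged:
On the way, in this order (a step that is already met when the one before it is completed fails the run):
1. the lid of the draught shield is pushed fully shut (value of joint lid below 0.004 m), for 0.2 s.
2. the tare key is pressed with the fingers, with the lid shut (value of joint tare above 0.003 m and value of joint lid below 0.006 m and contact force between the fingers and balance above 1 N), for 0.1 s.
At the end, for the whole second after the job is handed in: The lid is shut to within 6 mm, the tare key has come back up, no other key is down, and beaker, jar, flask and weight stand upright, at rest, within 10 mm of where they were (value of joint lid below 0.006 m and value of joint each of tare, power, menu, print below 0.001 m and distance of each of beaker, jar, flask, weight from where it was at the start of the episode below 0.01 m and angle between each of beaker, jar, flask, weight's own z axis and vertical below 0.1 rad and linear speed of each of beaker, jar, flask, weight below 0.02 m/s); the robot touches nothing.
It fails at once if another key is pressed (more than 1.5 mm down) (value of joint any of power, menu, print above 0.0015 m).
It fails at once if the tare key is pressed while the lid is open (value of joint tare above 0.002 m and value of joint lid above 0.008 m).
It fails at once if the balance, its lid or a key is pushed with more than 25 N (contact force between any of the fingers, the arm and balance above 25 N).
It fails at once if the beaker, jar, flask or weight is moved by more than 10 mm, lifted or tipped (distance of any of beaker, jar, flask, weight from where it was at the start of the episode above 0.01 m or angle between any of beaker, jar, flask, weight's own z axis and vertical above 0.15 rad).
It also fails if it takes over 48 s, if anything falls off the work surface, if the arm or the gripper's body presses on something with over 40 N, if the wrist force passes 120 N, or if a joint passes its speed limit or range.

ROBOT

A 7-joint arm with a two-finger parallel gripper is mounted at the origin on the work surface. World frame = base frame: x ahead of the robot, y to its left, z up, the work surface at z = 0. Lengths are in m, angles in rad, forces in N, time in s.
With the tool pointing down it reaches from about 0.425 to 0.975 m from the base axis. Payload 16.7 kg.
Tool frame: the origin (TCP) lies on the centre line of the jaws, within the pads' length; the fingertips stand 25 mm ahead of it and the grasp point (between the pads) lies 6 mm ahead of it; z points along the fingers, y is the line along which they close (so a half turn about z gives the same grasp; the last joint's range is limited). The gripper opens to 85 mm and grips with 20 to 120 N. Pads are 22 mm wide; open, the fingers measure 114 mm over their backs; the gripper's body (76 mm by 85 mm) begins 54 mm behind the grasp point. The pads swing forward as they close: fully open they stand 13 mm farther back than shut.
Start: joints at [1.022, 0.426, 0.074, 1.606, -0.034, 1.111, -0.067], TCP at [0.262, -0.622, 0.256] pointing down, gripper open.
Joint ranges: [-2.85, 2.85], [-0.5, 2.14], [-1.23, 1.37], [0.21, 2.46], [-1.02, 4.16], [0.16, 2.05], [-2.73, 2.73]. Speed limits (rad/s): [1.89, 1.89, 2.39, 2.39, 3.01, 3.01, 3.01].

INTERFACE

Orientations are given as a unit quaternion [w, x, y, z].
In Python, from rig import sense, read_camera, camera_model, close_job, masks_of gives the robot as it stands.
- The arm moves only by the tool arm_command, never from a script. Its argument "targets" is one flat list of numbers, 7 for each row, row after row: the shift along the world's x, y, z in m, then the turn, a rotation vector about the world's x, y, z in degrees, then the finger opening in m, from 0 to 0.0854. A call has 1 to 12 rows; each row shifts and turns the commanded pose from where the row before left it; what a row does not reach is not made up. A row lasts 1/12 s, in which the tool goes at most 41.7 mm and 7.16 degrees, less where a joint would pass 70% of its speed; a pose out of reach is approached as far as the arm can. A call is refused whole if a number of a shift passes 0.0417 or a number of a turn 7.16, either way. A call with a gripper value outside its range is refused whole. The fingers move at their own pace and stop on an object; "squeeze" is the grip in N (left out, the last holds). Time passes only in rows, so rows that do not move let the fingers close. It gives the time, the measured TCP pose, the force, the opening and the grip force at its end, in the units of the state.
- sense(): the state, without advancing time (a new reading comes with each control period).
- read_camera(name): name is "scene" or "side" or "wrist"; returns (picture, depth): 420x560x3 uint8, red, green, blue; 420x560 float32, m along the optical axis (not along the pixel's ray), 0 where there is no reading.
- camera_model(name): a dict with "mtx" (3x3 intrinsics, pixels), "view" (4x4, takes a point from world to camera coordinates); the wrist camera has in their place "hand_eye" (4x4, takes a point from camera to tool coordinates, whose origin is the TCP and whose axes are the flange's). Camera axes: x right, y down, z forward; pixel columns grow to the right and rows downward; lengths in m; the calibration is good to about 2 mm. The wrist camera is an equidistant fisheye: a pixel r from the principal point sees the ray r / f radians off the axis. A picture is of the moment at which its call begins: read the wrist's pose just before it. camera_model takes no time and is no camera call.
- close_job(): hands the job in; it is judged then, once.
Trained networks look in the newest picture that a camera, given by its name, has taken for a name from the list of things; names that differ only in an ending like _2 or _b are one class to them, and where a whole thing is asked for, a point or a joint stands for the part that bears it (a point fixed in the world has none). Each returns a list of dicts, best first, with "p" (0 to 1); they miss things now and then, are a little off and sometimes report something else, mostly with a low value. They report only what shows in the picture. A call takes as long as a camera call. They do not tell look-alikes from the thing itself.
- masks_of(camera, label): "region" (420x560 bool, what is visible of it) and "xy" ([column, row] in pixels, amid what is visible of it).
The state is a dict: "time_s": time; "joint_pos": joint angles; "qd": joint speeds; "joint_torque": joint torques, N m; "ee_pos": TCP position; "orientation": TCP orientation; "force": force on the tool from outside, world axes, zero at the start; "wrist_torque": the same for the moment, N m; "grip_width": finger opening in m; "grasp_force": force on a finger pad.
Only numpy, scipy, OpenCV 4.12 (cv2) and the standard library are available. Lean on these libraries where they do the work, as an engineer would, in place of code of your own. Each camera call takes 0.05 s, during which the arm holds its last target. There are 200 camera calls.

## Working session

There is one attempt and no reset: what is moved stays moved. The work goes in short steps, Python scripts to look and compute and a tool call to move; the robot and the scene stay as the last step left them, time stands still between calls to the robot, and variables do not carry over. Pictures are saved under pics/ and viewed, at most 10 in all, crops included, and the job is handed in when it is done.

Besides the shell and the picture viewer there is one more tool, called by a JSON object that holds its "op" and its "data", one argument or row to a line. arm_command: Moves the arm, as the interface text tells. Its arguments: {"type":"object","properties":{"targets":{"type":"array","items":{"type":"number"}},"squeeze":{"type":"number"}},"required":["targets"]}

```bash
mkdir -p pics; cat > h.py <<'E'
import numpy as np, cv2
from rig import *
def pts(cam,d,region):
    m=camera_model(cam);K=np.array(m["mtx"]);V=np.array(m["view"])
    v,u=np.nonzero(region&(d>0));z=d[v,u]
    p=np.c_[(u-K[0,2])/K[0,0]*z,(v-K[1,2])/K[1,1]*z,z]
    return (p-V[:3,3])@V[:3,:3]
E
python3 - <<'E'
from h import *
s=sense();print(s["time_s"],s["ee_pos"],s["orientation"],s["force"])
ims=[]
for c in("scene","side"):
    im,d=read_camera(c);ims.append(im);np.save(c+"_d.npy",d)
    for l in("lid_ridge","tare_top","power_top","menu_top","print_top","beaker","jar","flask","weight","balance"):
        for r in masks_of(c,l)[:2]:
            q=pts(c,d,r["region"])
            if len(q):print(c,l,round(r["p"],2),np.round(r["xy"]),len(q),np.round(np.median(q,0),3),np.round(np.percentile(q,[5,95],0),3).tolist())
cv2.imwrite("pics/scene.png",ims[0][:,:,::-1]);cv2.imwrite("pics/side.png",ims[1][:,:,::-1])
E
```

```text
0.0 [ 0.26195743 -0.62166585  0.25560104] [-6.30889648e-04  9.80183022e-01  1.98092942e-01 -1.78922359e-04] [-0.37223135 -0.31499728 -0.70090769]
scene lid_ridge 0.75 [238. 247.] 6115 [0.726 0.072 0.164] [[0.645, -0.025, 0.161], [0.804, 0.157, 0.169]]
scene tare_top 0.56 [309. 215.] 171 [0.473 0.018 0.06 ] [[0.459, -0.01, 0.055], [0.483, 0.043, 0.064]]
scene power_top 0.4 [342. 242.] 55 [0.459 0.137 0.061] [[0.449, 0.127, 0.052], [0.465, 0.143, 0.064]]
scene jar 0.65 [339. 306.] 1923 [0.608 0.287 0.119] [[0.566, 0.25, 0.015], [0.63, 0.314, 0.145]]
scene flask 0.95 [189. 181.] 827 [ 0.675 -0.279  0.042] [[0.643, -0.313, -0.001], [0.703, -0.259, 0.12]]
scene flask 0.9 [220. 200.] 527 [ 0.648 -0.143  0.066] [[0.62, -0.169, 0.009], [0.673, -0.13, 0.121]]
scene weight 0.58 [368. 274.] 220 [0.457 0.233 0.034] [[0.442, 0.218, 0.002], [0.466, 0.244, 0.054]]
scene balance 0.73 [273. 251.] 13049 [0.656 0.094 0.154] [[0.458, -0.045, 0.045], [0.793, 0.175, 0.166]]
side lid_ridge 0.97 [317. 172.] 4071 [0.711 0.044 0.164] [[0.634, -0.034, 0.161], [0.802, 0.152, 0.184]]
side lid_ridge 0.59 [190. 23
[... 503 characters left out ...]
247. 288.] 139 [ 0.476 -0.06   0.061] [[0.467, -0.068, 0.054], [0.486, -0.049, 0.062]]
side beaker 0.98 [281. 199.] 639 [0.631 0.056 0.121] [[0.61, 0.042, 0.09], [0.656, 0.089, 0.135]]
side jar 0.77 [217. 178.] 1638 [0.565 0.248 0.106] [[0.545, 0.233, 0.012], [0.608, 0.287, 0.144]]
side flask 0.69 [359. 292.] 2034 [ 0.623 -0.165  0.045] [[0.602, -0.188, 0.006], [0.648, -0.138, 0.121]]
side flask 0.68 [304. 339.] 2509 [ 0.489 -0.184  0.047] [[0.467, -0.205, 0.007], [0.516, -0.159, 0.121]]
side weight 0.72 [171. 232.] 332 [0.445 0.221 0.031] [[0.433, 0.213, -0.002], [0.477, 0.288, 0.054]]
side balance 0.83 [275. 233.] 20304 [ 0.56  -0.002  0.068] [[0.438, -0.086, 0.027], [0.757, 0.148, 0.165]]
```

View pics/scene.png

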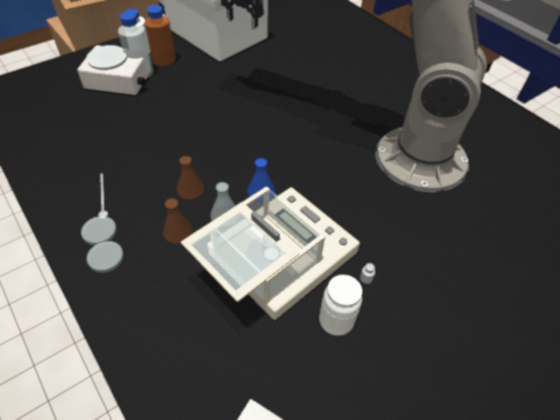

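View pics/side.png

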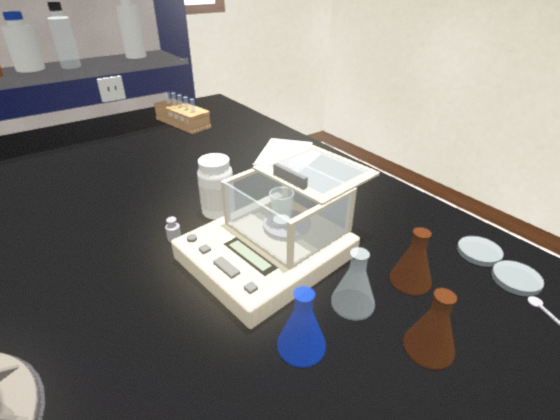

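```bash
python3 - <<'E'
from h import *
for c in("scene","side"):
    d=np.load(c+"_d.npy");q=pts(c,d,np.ones(d.shape,bool))
    w=(q[:,0]>.4)&(q[:,0]<.95)&(q[:,1]>-.12)&(q[:,1]<.2)
    def fit(lo,hi,n):
        k=q[w&(q[:,2]>lo)&(q[:,2]<hi)]
        if len(k)<10: print(c,n,len(k));return
        r=cv2.minAreaRect(k[:,:2].astype(np.float32));print(c,n,len(k),np.round(k.mean(0),3),np.round(r[0],3),np.round(r[1],3),round(r[2],1))
    fit(.185,.196,"ridge top");fit(.158,.172,"lid panel")
    m=w&(q[:,2]>.0585)&(q[:,2]<.068)&(q[:,0]<.5);k=q[m]
    fit(.0595,.067,"63")
E
```

```text
scene ridge top 180 [0.647 0.057 0.189] [0.647 0.056] [0.014 0.09 ] 5.7
scene lid panel 5987 [0.723 0.07  0.163] [0.682 0.06 ] [0.262 0.207] 6.5
scene 63 441 [0.535 0.056 0.062] [0.593 0.05 ] [0.275 0.211] 5.1
side ridge top 182 [0.643 0.051 0.189] [0.644 0.054] [0.013 0.09 ] 7.3
side lid panel 3994 [0.707 0.047 0.163] [0.68  0.058] [0.264 0.209] 6.5
side 63 994 [0.545 0.022 0.062] [0.591 0.051] [0.275 0.214] 6.0
```

The scene view shows the lid overhanging the back by about 80 mm, with the ridge at about (265,225) px. In the side view the ridge is at (290,175), tare at (227,268) and the clear flask at (355,285). The blue and brown flasks are look-alikes. The two views agree on a yaw of about 6.4°, the ridge at (0.6455, 0.055, 0.19) and tare at (0.470, 0.013, 0.062). I'll go behind the ridge at a safe height.

{"op": "arm_command", "data": {
  "targets": [0,0,0.02,0,0,-5.5,0,0.01,0.015,0.02,0,0,-5.5,0,0.018,0.028,0.01,0,0,-5.4,0,0.018,0.028,0,0,0,0,0,0.018,0.028,0,0,0,0,0,0.018,0.028,0,0,0,0,0,0.018,0.028,0,0,0,0,0,0.018,0.028,0,0,0,0,0,0.018,0.028,0,0,0,0,0,0.018,0.028,0,0,0,0,0,0.018,0.028,0,0,0,0,0,0.018,0.028,0,0,0,0,0],
  "squeeze": 20
}}

```text
time_s: 2.1
ee_pos: [0.4527, -0.3256, 0.3066]
orientation: [0.0, 0.998, 0.056, 0.0]
force: [-0.0, -0.3, -0.2]
grip_width: -0.0001
grasp_force: 0.0
```

{"op": "arm_command", "data": {
  "targets": [0.018,0.029,0,0,0,0,0,0.018,0.029,0,0,0,0,0,0.018,0.029,0,0,0,0,0,0.018,0.029,0,0,0,0,0,0.018,0.029,0,0,0,0,0,0.018,0.029,0,0,0,0,0,0.018,0.029,0,0,0,0,0,0.018,0.029,0,0,0,0,0,0.018,0.029,0,0,0,0,0,0.018,0.029,0,0,0,0,0,0.018,0.029,0,0,0,0,0,0,0,0,0,0,0,0]
}}

```text
time_s: 3.1
ee_pos: [0.6521, -0.0006, 0.3058]
orientation: [-0.002, 0.998, 0.06, 0.0]
force: [-1.7, 0.2, 0.1]
grip_width: 0.0001
grasp_force: 0.0
```

{"op": "arm_command", "data": {
  "targets": [0.019,0.03,-0.02,0,0,0,0,0.019,0.03,-0.02,0,0,0,0,0,0,-0.01,0,0,0,0,0,0,0,0,0,0,0,0,0,0,0,0,0,0]
}}

```text
time_s: 3.52
ee_pos: [0.6878, 0.0518, 0.2557]
orientation: [0.0, 0.998, 0.056, -0.001]
force: [1.0, -1.1, -0.1]
grip_width: 0.0
grasp_force: 0.0
```

```bash
python3 - <<'E'
from h import *
s=sense();print(s["time_s"],s["ee_pos"],s["orientation"],s["force"])
ims=[]
for c in("side","wrist"):
    im,d=read_camera(c);ims.append(im)
    if c=="side":
        q=pts(c,d,np.ones(d.shape,bool));e=s["ee_pos"]
        k=q[(abs(q[:,0]-e[0])<.03)&(abs(q[:,1]-e[1])<.03)&(q[:,2]>.18)&(q[:,2]<e[2]+.03)]
        print(len(k),np.round(np.percentile(k[:,2],[0,1,3,5]),3))
        lo=k[k[:,2]<e[2]]; print(np.round(lo.min(0),3),np.round(lo.max(0),3))
m=camera_model("wrist");print(m)
cv2.imwrite("pics/b.png",np.vstack([ims[0][50:300],ims[1][:300]])[:,:,::-1])
E
```

```text
3.5167 [0.68782061 0.05182088 0.25572142] [ 1.23976098e-04  9.98410728e-01  5.63516830e-02 -6.99809670e-04] [ 0.97482928 -1.09706392 -0.07026303]
446 [0.229 0.231 0.233 0.235]
[0.673 0.035 0.229] [0.695 0.065 0.256]
{'mtx': array([[325.1922621 ,   0.        , 284.57299918],
       [  0.        , 325.1922621 , 212.88835259],
       [  0.        ,   0.        ,   1.        ]]), 'hand_eye': array([[ 1.58156322e-03, -9.49179927e-01, -3.14729987e-01,
         8.31965715e-02],
       [ 9.99998446e-01,  1.25612009e-03,  1.23685954e-03,
         6.22889984e-04],
       [-7.78663591e-04, -3.14731454e-01,  9.49180439e-01,
        -1.18596560e-01],
       [ 0.00000000e+00,  0.00000000e+00,  0.00000000e+00,
         1.00000000e+00]])}
```

View pics/b.png

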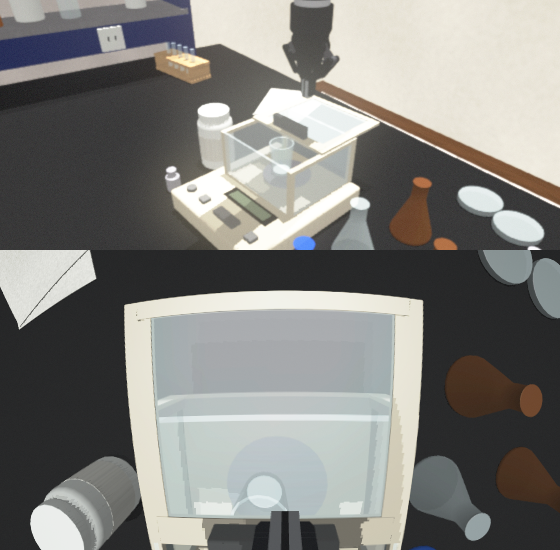

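The side crop shows the closed fingers just behind the ridge, tips at (305,95) and ridge at (290,125). The tips are 25 mm ahead of the TCP, as stated. I'll go down to 11 mm above the panel.

{"op": "arm_command", "data": {
  "targets": [0.002,0.008,-0.018,0,0,0,0,0,0,-0.018,0,0,0,0,0,0,-0.009,0,0,0,0,0,0,-0.009,0,0,0,0,0,0,0,0,0,0,0,0,0,0,0,0,0,0]
}}

```text
time_s: 4.12
ee_pos: [0.6902, 0.0594, 0.2029]
orientation: [0.0, 0.998, 0.056, 0.0]
force: [-0.4, 0.3, 0.6]
grip_width: -0.0004
grasp_force: 0.0
```

{"op": "arm_command", "data": {
  "targets": [-0.007,-0.0008,0,0,0,0,0,-0.006,-0.0007,0,0,0,0,0,-0.004,-0.0005,0,0,0,0,0,-0.003,-0.0003,0,0,0,0,0,-0.003,-0.0003,0,0,0,0,0,-0.003,-0.0003,0,0,0,0,0,-0.003,-0.0003,0,0,0,0,0,-0.003,-0.0003,0,0,0,0,0,-0.003,-0.0003,0,0,0,0,0,-0.003,-0.0003,0,0,0,0,0,-0.003,-0.0003,0,0,0,0,0]
}}

```text
time_s: 5.03
ee_pos: [0.6489, 0.0556, 0.2024]
orientation: [-0.0, 0.998, 0.056, 0.0]
force: [2.2, -1.0, 1.0]
grip_width: 0.0002
grasp_force: 0.8
```

{"op": "arm_command", "data": {
  "targets": [-0.004,-0.00045,0,0,0,0,0,-0.004,-0.00045,0,0,0,0,0,-0.004,-0.00045,0,0,0,0,0,-0.004,-0.00045,0,0,0,0,0,-0.004,-0.00045,0,0,0,0,0,-0.004,-0.00045,0,0,0,0,0,-0.004,-0.00045,0,0,0,0,0,-0.004,-0.00045,0,0,0,0,0,-0.004,-0.00045,0,0,0,0,0,-0.004,-0.00045,0,0,0,0,0,-0.004,-0.00045,0,0,0,0,0,-0.003,-0.0003,0,0,0,0,0]
}}

```text
time_s: 6.03
ee_pos: [0.6016, 0.0503, 0.2023]
orientation: [-0.0, 0.998, 0.056, -0.0]
force: [2.4, -0.8, -1.1]
grip_width: -0.0001
grasp_force: 0.8
```

```bash
cat > ridge.py <<'E'
from h import *
s=sense();print(s["time_s"],np.round(s["ee_pos"],4),np.round(s["force"],1))
y=np.radians(6.4);X=np.array([np.cos(y),np.sin(y)]);Y=np.array([-X[1],X[0]])
for c in("scene","side"):
    im,d=read_camera(c);q=pts(c,d,np.ones(d.shape,bool))
    # lid panel extents in balance axes; reference: B=(.572,.0446)
    p=(q[:,:2]-[.572,.0446]);a=p@X;b=p@Y
    k=(q[:,2]>.157)&(q[:,2]<.172)&(abs(b)<.11)&(a>-.05)&(a<.3)
    print(c,"lid a pct",np.round(np.percentile(a[k],[.5,99.5]),4),"b",np.round(np.percentile(b[k],[.5,99.5]),4))
    k=(q[:,2]>.184)&(q[:,2]<.194)&(abs(b)<.047)&(abs(b)>.022)&(a>-.05)&(a<.1)
    print(" ridge n",k.sum(),np.round(np.percentile(a[k],[2,50,98]),4) if k.any() else "")
E
python3 ridge.py
```

```text
6.0333 [0.6016 0.0503 0.2023] [ 2.4 -0.8 -1.1]
scene lid a pct [-0.0177  0.179 ] b [-0.0968  0.1045]
 ridge n 56 [0.007  0.0149 0.0198]
side lid a pct [-0.0217  0.1761] b [-0.1009  0.1009]
 ridge n 121 [0.0042 0.0073 0.0155]
```

{"op": "arm_command", "data": {
  "targets": [-0.002,-0.0002,0,0,0,0,0,-0.002,-0.0002,0,0,0,0,0,-0.002,-0.0002,0,0,0,0,0,-0.002,-0.0002,0,0,0,0,0,-0.002,-0.0002,0,0,0,0,0,-0.002,-0.0002,0,0,0,0,0,-0.001,-0.0001,0,0,0,0,0,-0.001,-0.0001,0,0,0,0,0,-0.001,-0.0001,0,0,0,0,0]
}}

```text
time_s: 6.88
ee_pos: [0.587, 0.0488, 0.2023]
orientation: [0.0, 0.998, 0.056, -0.0]
force: [2.0, -0.6, -0.2]
grip_width: -0.0001
grasp_force: 0.8
```

{"op": "arm_command", "data": {
  "targets": [-0.001,-0.0001,0,0,0,0,0,-0.001,-0.0001,0,0,0,0,0]
}}

```text
time_s: 7.05
ee_pos: [0.585, 0.0485, 0.2023]
orientation: [0.0, 0.998, 0.056, 0.0]
force: [1.8, -1.2, 0.0]
grip_width: 0.0004
grasp_force: 0.8
```

{"op": "arm_command", "data": {
  "targets": [-0.001,-0.0001,0,0,0,0,0,-0.001,-0.0001,0,0,0,0,0]
}}

```text
time_s: 7.22
ee_pos: [0.583, 0.0484, 0.2023]
orientation: [0.0, 0.998, 0.056, 0.0]
force: [1.6, -1.2, -0.3]
grip_width: 0.0002
grasp_force: 0.8
```

{"op": "arm_command", "data": {
  "targets": [-0.001,-0.0001,0,0,0,0,0]
}}

```text
time_s: 7.3
ee_pos: [0.5828, 0.0484, 0.2025]
orientation: [-0.0, 0.998, 0.056, 0.001]
force: [14.2, -0.4, -8.2]
grip_width: -0.0001
grasp_force: 6.6
```

{"op": "arm_command", "data": {
  "targets": [-0.001,-0.0001,0,0,0,0,0]
}}

```text
time_s: 7.38
ee_pos: [0.5827, 0.0483, 0.2025]
orientation: [-0.0, 0.998, 0.056, 0.002]
force: [20.4, 0.3, -13.5]
grip_width: 0.0001
grasp_force: 10.0
```

The lid hit its stop at 0.583, as predicted. I'll back off at once.

{"op": "arm_command", "data": {
  "targets": [0.0015,0.0002,0,0,0,0,0,0,0,0,0,0,0,0,0,0,0,0,0,0,0]
}}

```text
time_s: 7.63
ee_pos: [0.5829, 0.0485, 0.2023]
orientation: [-0.0, 0.998, 0.056, 0.0]
force: [6.1, 0.1, -2.8]
grip_width: 0.0002
grasp_force: 2.8
```

{"op": "arm_command", "data": {
  "targets": [0.01,0.001,0,0,0,0,0,0.01,0.001,0.01,0,0,0,0,0,0,0.03,0,0,0,0,0,0,0.03,0,0,0,0,0,0,0,0,0,0,0]
}}

```text
time_s: 8.05
ee_pos: [0.6049, 0.0511, 0.2776]
orientation: [-0.0, 0.998, 0.056, 0.003]
force: [0.9, -0.5, -0.1]
grip_width: 0.0003
grasp_force: 0.0
```

```bash
python3 ridge.py
```

```text
8.05 [0.6049 0.0511 0.2776] [ 0.9 -0.5 -0.1]
scene lid a pct [-0.0181  0.1604] b [-0.0971  0.1047]
 ridge n 67 [-0.0114 -0.004   0.0008]
side lid a pct [-0.0222  0.1577] b [-0.1009  0.1011]
 ridge n 117 [-0.0141 -0.0103 -0.0029]
```

Lid is shut: the ridge reads about −7 mm in balance x. Next I move above the tare key, tilting the tool 10° so the camera bracket clears the shield.

{"op": "arm_command", "data": {
  "targets": [-0.018,-0.005,0,0.55,-5,0,0,-0.018,-0.005,0,0.55,-5,0,0,-0.018,-0.005,0,0,0,0,0,-0.018,-0.005,0,0,0,0,0,-0.018,-0.005,0,0,0,0,0,-0.018,-0.005,0,0,0,0,0,-0.018,-0.005,0,0,0,0,0,-0.008,-0.002,0,0,0,0,0,0,0,-0.03,0,0,0,0,0,0,-0.03,0,0,0,0,0,0,-0.03,0,0,0,0,0,0,-0.03,0,0,0,0]
}}

```text
time_s: 9.15
ee_pos: [0.4685, 0.0136, 0.1508]
orientation: [-0.005, 0.995, 0.056, 0.088]
force: [2.1, -0.3, -0.2]
grip_width: -0.0002
grasp_force: 0.0
```

{"op": "arm_command", "data": {
  "targets": [0,0,0,0,0,0,0,0,0,0,0,0,0,0]
}}

```text
time_s: 9.32
ee_pos: [0.4678, 0.0136, 0.1513]
orientation: [-0.005, 0.995, 0.056, 0.086]
force: [0.4, -0.9, -0.1]
grip_width: 0.0
grasp_force: 0.0
```

```bash
python3 ridge.py; python3 - <<'E'
from h import *
s=sense();print(np.round(s["joint_pos"],2),s["ee_pos"],s["orientation"])
from scipy.spatial.transform import Rotation as R
o=s["orientation"];T=R.from_quat([o[1],o[2],o[3],o[0]]).as_matrix();print("tip",np.array(s["ee_pos"])+T[:,2]*.0246)
im,d=read_camera("side");ims=[im]
q=pts("side",d,np.ones(d.shape,bool));e=s["ee_pos"]
k=q[(abs(q[:,0]-e[0])<.03)&(abs(q[:,1]-e[1])<.035)&(q[:,2]>.09)&(q[:,2]<e[2]-.005)]
print(len(k),np.round(k.min(0),3),np.round(k.max(0),3))
im,d=read_camera("wrist");ims.append(im)
m=camera_model("wrist");K=m["mtx"];H=m["hand_eye"]
for l in("tare_top","menu_top","print_top","power_top"):
    for r in masks_of("wrist",l)[:1]:
        v,u=np.nonzero(r["region"]&(d>0));z=d[v,u]
        x=(u-K[0,2])/K[0,0];y=(v-K[1,2])/K[1,1];th=np.hypot(x,y);f=np.tan(th)/np.maximum(th,1e-9)
        p=np.c_[x*f*z,y*f*z,z]@H[:3,:3].T+H[:3,3];w=p@T.T+s["ee_pos"]
        print(l,r["p"],r["xy"],np.round(np.median(w,0),4),np.round(np.percentile(w,[3,97],0),3).tolist())
cv2.imwrite("pics/c.png",np.hstack([ims[0][100:400,100:400],ims[1][:,30:530][120:420]])[:,:,::-1])
E
```

```text
9.3167 [0.4678 0.0136 0.1513] [ 0.4 -0.9 -0.1]
scene lid a pct [-0.0182  0.1605] b [-0.097   0.1046]
 ridge n 90 [-0.0104 -0.0041  0.0006]
side lid a pct [-0.022  0.158] b [-0.1007  0.101 ]
 ridge n 117 [-0.0137 -0.0106 -0.0028]
[ 0.07  0.16 -0.27  2.25  0.11  0.56 -1.73] [0.46941509 0.01365762 0.15353673] [-0.0047668   0.99452928  0.05604526  0.08802113]
tip [0.4737089  0.01413358 0.12931903]
111 [ 0.457 -0.001  0.127] [0.483 0.021 0.148]
tare_top 0.62 [279.3, 248.7] [0.474  0.0144 0.0635] [[0.462, -0.014, 0.061], [0.485, 0.041, 0.065]]
menu_top 0.93 [185.2, 248.2] [0.4648 0.0837 0.0633] [[0.455, 0.075, 0.058], [0.474, 0.094, 0.065]]
print_top 0.85 [380.3, 246.3] [ 0.4817 -0.0562  0.0635] [[0.472, -0.066, 0.058], [0.49, -0.048, 0.065]]
power_top 0.75 [185.5, 248.0] [0.4651 0.0837 0.0633] [[0.456, 0.075, 0.059], [0.474, 0.093, 0.065]]
```

View pics/c.png

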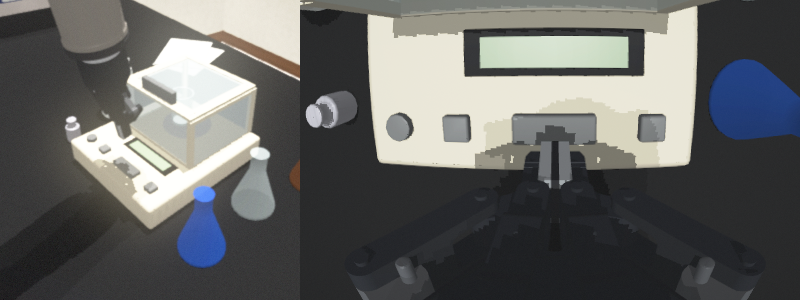

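The wrist crop shows the fingers over the grey bar (about 555,130), with menu at (456,128) and print at (652,128). Tare measures (0.473, 0.0145, 0.0635). I'll descend close to it.

{"op": "arm_command", "data": {
  "targets": [0.0025,0,-0.015,0,0,0,0,0.0025,0,-0.015,0,0,0,0,0,0,-0.012,0,0,0,0,0,0,-0.008,0,0,0,0,0,0,0,0,0,0,0,0,0,0,0,0,0,0,0,0,0,0,0,0,0]
}}

```text
time_s: 10.3
ee_pos: [0.4739, 0.0135, 0.103]
orientation: [-0.005, 0.995, 0.056, 0.088]
force: [-0.4, 0.4, -0.0]
grip_width: 0.0003
grasp_force: 0.0
```

{"op": "arm_command", "data": {
  "targets": [0,0,-0.003,0,0,0,0,0,0,-0.003,0,0,0,0,0,0,-0.003,0,0,0,0,0,0,-0.002,0,0,0,0,0,0,0,0,0,0,0,0,0,0,0,0,0,0]
}}

```text
time_s: 10.8
ee_pos: [0.4735, 0.0135, 0.0912]
orientation: [-0.005, 0.995, 0.056, 0.087]
force: [0.6, 0.6, 0.0]
grip_width: 0.0
grasp_force: 0.0
```

{"op": "arm_command", "data": {
  "targets": [0,0,-0.001,0,0,0,0,0,0,-0.001,0,0,0,0,0,0,0,0,0,0,0]
}}

```text
time_s: 11.05
ee_pos: [0.4736, 0.0134, 0.0892]
orientation: [-0.005, 0.995, 0.056, 0.088]
force: [0.2, 0.2, -0.3]
grip_width: 0.0
grasp_force: 0.0
```

{"op": "arm_command", "data": {
  "targets": [0,0,-0.001,0,0,0,0,0,0,0,0,0,0,0]
}}

```text
time_s: 11.22
ee_pos: [0.4736, 0.0135, 0.0883]
orientation: [-0.005, 0.995, 0.056, 0.088]
force: [0.3, -0.7, 1.6]
grip_width: 0.0
grasp_force: 1.1
```

Contact. Now pressing on: 3 mm of travel should show at 4.3 N.

{"op": "arm_command", "data": {
  "targets": [0,0,-0.001,0,0,0,0,0,0,-0.001,0,0,0,0,0,0,0,0,0,0,0]
}}

```text
time_s: 11.47
ee_pos: [0.4736, 0.0135, 0.0862]
orientation: [-0.005, 0.995, 0.056, 0.088]
force: [-1.3, -0.2, 3.8]
grip_width: -0.0002
grasp_force: 1.9
```

{"op": "arm_command", "data": {
  "targets": [0,0,-0.001,0,0,0,0,0,0,-0.0005,0,0,0,0,0,0,0,0,0,0,0]
}}

```text
time_s: 11.72
ee_pos: [0.4736, 0.0134, 0.0848]
orientation: [-0.005, 0.995, 0.056, 0.088]
force: [-1.5, -0.7, 4.2]
grip_width: -0.0003
grasp_force: 2.5
```

{"op": "arm_command", "data": {
  "targets": [0,0,-0.0007,0,0,0,0,0,0,0,0,0,0,0,0,0,0,0,0,0,0]
}}

```text
time_s: 11.97
ee_pos: [0.4736, 0.0134, 0.0841]
orientation: [-0.005, 0.995, 0.056, 0.088]
force: [-1.3, -0.2, 5.2]
grip_width: -0.0001
grasp_force: 2.8
```

About 4.3 mm down at about 5.2 N, held long enough. I'll release and lift clear.

{"op": "arm_command", "data": {
  "targets": [0,0,0.002,0,0,0,0,0,0,0.004,0,0,0,0,0,0,0.01,0,0,0,0,0,0,0.03,0,0,0,0,0,0,0.03,0,0,0,0,0,0,0.03,0,0,0,0,0,0,0.03,0,0,0,0,0,0,0.03,0,0,0,0,0,0,0,0,0,0,0,0,0,0,0,0,0,0]
}}

```text
time_s: 12.8
ee_pos: [0.4742, 0.0135, 0.2519]
orientation: [-0.005, 0.994, 0.056, 0.089]
force: [0.1, 0.3, -0.3]
grip_width: 0.0
grasp_force: 0.0
```

```bash
python3 ridge.py; python3 - <<'E'
from h import *
im,d=read_camera("side")
for l in("beaker","jar","flask","weight","tare_top"):
    for r in masks_of("side",l)[:2]:
        q=pts("side",d,r["region"]);print(l,np.round(np.median(q,0),3),np.round(np.percentile(q[:,2],97),4))
E
```

```text
12.8 [0.4742 0.0135 0.2519] [ 0.1  0.3 -0.3]
scene lid a pct [-0.0182  0.1605] b [-0.0973  0.1049]
 ridge n 89 [-0.0117 -0.0043  0.0011]
side lid a pct [-0.022   0.1576] b [-0.101   0.1013]
 ridge n 119 [-0.0142 -0.0109 -0.0031]
jar [0.555 0.249 0.068] 0.137
jar [ 0.473 -0.062  0.061] 0.0634
flask [ 0.652 -0.303  0.046] 0.1212
flask [ 0.623 -0.165  0.045] 0.1209
weight [0.445 0.22  0.032] 0.0544
tare_top [0.466 0.008 0.061] 0.0628
tare_top [0.444 0.22  0.033] 0.0544
```

The lid is shut, the tare key is back up, and the flask, jar and weight are where they were. Handing in.

```bash
python3 -c "
from rig import *
print(close_job())"
```

```text
the job is handed in; nothing more can be done
None
```

The lid is pushed shut against its stop, the tare key was pressed about 4 mm (5.2 N) and came back up, the hand is clear, and the job was handed in at about 13 s; no verdict came back, and the beaker was not re-measured after the lid closed.

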